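# Take up a roller brake at its star wheel

### The job

Take the adjusting tool out of its holder, reach its blade through the slot in the top of the roller brake and push the star wheel inside round towards the roller, tooth by tooth, until the brake shoe bears on the roller and the wheel resists a firm push of about 10 newtons. Go gently: never press on the brake with more than 15 newtons once the shoe bears, nor with more than 25 before that, and only with the tool, not with the gripper. Then stand the tool upright, back in its holder, let go, and leave the other things on the bench where they are.

Things in the scene. Friction and masses are not known exactly. Their poses are not given: they have to be found in the camera images.
- slot (a point): middle of the access slot, at the upper surface of the brake's grey housing (82 x 54 mm, top 74 mm above the bench, plate 5 mm thick). x axis: along the slot, level, towards the roller; z up. The slot is 28 mm long (x) and 12 mm wide (y). The star wheel lies under its middle, highest tooth tip 8 mm below this point; the blade may land on a tooth instead of in a gap
- wheel_axis (a point): centre of the star wheel, 36 mm below slot; axes as slot, does not turn. Wheel axis along y, 10 mm wide, 10 teeth 4 mm thick, tip radius 28, root radius 17.5. Start angle unknown. Pushing its top teeth to +x closes the brake: one tooth (36 degrees) moves the shoe 4 mm. Friction about 3 to 4 N at the teeth; stays where left. Once the shoe bears the wheel goes stiff, about 10 N per mm of push
- shoe_face (a point): middle of the brake shoe's rubber face, 38 mm above the bench, between housing and roller; axes as slot. It moves along x with the star wheel
- roller_face (a point): the point of the roller's surface that faces the shoe, at the same height; axes as slot. The gap shoe_face to roller_face along x is 5 to 12 mm at the start and 0 when the shoe bears
- brake: the whole brake unit (base plate 190 x 80 mm, fixed to the bench, facing within 20 degrees of straight away from the robot): housing, star wheel, shoe and, beyond the housing, a steel roller (48 mm diameter, axis along y, top 62 mm above the bench) in two 57 mm high brackets. Origin on the bench directly under slot, axes as slot
- tool_grip (a point): centre of the adjusting tool's black handle: a block 18 mm (x) by 24 mm (y) by 46 mm high. The tool stands upright, z up; below the handle a flat steel blade 3 mm (x) by 8 mm (y) reaches down 34 mm. Grip it across x (18 mm), so that the fingers take the push. Symmetric to a half turn about z. About 80 g
- tool_tip (a point): lower end of the tool's blade, 57 mm below tool_grip, on its axis; axes as tool_grip
- adjuster: the whole adjusting tool; origin and axes as tool_tip
- socket (a point): middle of the mouth of the holder's socket, on the top of a grey block 64 x 64 x 42 mm fixed to the bench; z up. The socket is 7 mm (x) by 12 mm (y) with a 2 mm chamfer, 38 mm deep; the tool's blade hangs in it, x along x, and the underside of its handle rests on the block's top (tool_grip then 23 mm above this point)
- hex_keys: bystander: folded hex key set, yellow, 22 x 92 x 24 mm
- gauge: bystander: pin gauge, grey, 21 x 110 x 18 mm
- board: bystander: green circuit board, 36 x 60 x 12 mm
Things that resemble listed ones, but are neither listed nor needed, are in the scene too. What is shaped like the adjuster but orange is not meant.

How it is judged:
By the outcome, as a careful person would: the job done as asked, in the order asked, and still so for the second after the job is handed in, with the robot touching nothing.
It also fails if it takes over 72 s, if anything falls off the work surface, if the arm or the gripper's body presses on something with over 40 N, if the wrist force passes 120 N, or if a joint passes its speed limit or range.

### The arm

A 6-joint arm with a two-finger parallel gripper is mounted at the origin on a cart in front of the work surface, level with it; the furniture and walls round the work are solid. World frame = base frame: x ahead of the robot, y to its left, z up, the work surface at z = 0. Lengths are in mm, angles in rad, forces in N, time in s.
With the tool pointing down it reaches from about 300 to 775 mm from the base axis. Payload 14.6 kg.
Tool frame: the origin (TCP) lies midway between the tips of the shut fingers; the grasp point (between the pads) lies 19 mm behind it; z points along the fingers, y is the direction in which the jaws open and shut (so a half turn about z gives the same grasp; the last joint's range is limited). The gripper opens to 94 mm and grips with 3 to 60 N. Pads are 16 mm wide; open, the fingers measure 119 mm over their backs; the gripper's body (75 mm by 177 mm) begins 78 mm behind the grasp point.
Start: joints at [-1.188, 0.3, 1.521, -0, 1.321, -0.067], TCP at [239.124, -495.287, 205.446] pointing down, gripper open.
Joint ranges: [-3.03, 3.03], [-0.79, 2.21], [0.23, 2.52], [-1.04, 4.18], [0, 3.07], [-2.55, 2.55]. Speed limits (rad/s): [2.22, 2.22, 2.57, 3.14, 3.14, 3.14].

### API

Orientations are given as [roll, pitch, yaw] about the fixed x, y, z axes, in that order (R = Rz(yaw) Ry(pitch) Rx(roll)).
In Python, from cell import read_state, camera, get_calibration, sign_off gives the robot as it stands.
- The arm moves only by the tool carry_out, never from a script. Its argument "series" is a list of rows, each an object with "delta_pos": the shift along the world's x, y, z in mm, a list of three; "turn": the turn, a rotation vector about the world's x, y, z in rad, a list of three; "hand": the opening, from 0 (shut) to 1 (fully open). A call has 1 to 8 rows; each row is the pose to reach, as a shift and turn from the pose commanded when the call began; what a row does not reach only later rows make up. A row lasts 1/8 s, in which the tool goes at most 62.5 mm and 10.7 degrees, less where a joint would pass 70% of its speed; a pose out of reach is approached as far as the arm can. A call with a gripper value outside its range is refused whole. The fingers move at their own pace and stop on an object; "squeeze" is the grip in N (left out, the last holds). Time passes only in rows, so rows that repeat a pose let the fingers close. It gives the time, the measured TCP pose, the force and the opening at its end, in the units of the state.
- read_state(): the state, without advancing time (a new reading comes with each control period).
- camera(name): name is "scene" or "top" or "wrist"; returns the picture (400x640x3 uint8, red, green, blue); there is no depth.
- get_calibration(name): a dict with "intrinsics" (3x3 intrinsics, pixels), "pose" (4x4, takes a point from camera to world coordinates). Camera axes: x right, y down, z forward; pixel columns grow to the right and rows downward; lengths in mm; the calibration is good to about 2 mm. A picture is of the moment at which its call begins: read the wrist's pose just before it. get_calibration takes no time and is no camera call; for the wrist camera it gives the pose at the moment of the call.
- sign_off(): hands the job in, once; it reports no verdict.
The state is a dict: "clock": time; "joints": joint angles; "qd": joint speeds; "effort": joint torques, N m; "eef_pos": TCP position; "eef_rot": TCP orientation; "wrist_force": force on the tool from outside, world axes, zero at the start; "moment": the same for the moment, N m; "finger_gap": finger opening in mm.
Only numpy, scipy, OpenCV 4.12 (cv2) and the standard library are available. Lean on these libraries where they do the work, as an engineer would, in place of code of your own. Each camera call takes 0.05 s, during which the arm holds its last target.

## Working session

There is one attempt and no reset: what is moved stays moved. The work goes in short steps, Python scripts to look and compute and a tool call to move; the robot and the scene stay as the last step left them, time stands still between calls to the robot, and variables do not carry over. Pictures are saved under pics/ and viewed, and the job is handed in when it is done.

Besides the shell and the picture viewer there is one more tool, called after ">>>" as name([rows], argument=value, ...), one row to a line, values as JSON. carry_out: Moves the arm, as the interface text tells. Its arguments: {"type":"object","properties":{"series":{"type":"array"},"squeeze":{"type":"number"}},"required":["series"]}

```bash
ls; mkdir -p pics
python3 - <<'E'
from cell import *
import cv2
s=read_state()
for k,v in s.items(): print(k,v)
for n in ['scene','top','wrist']:
    im=camera(n); cv2.imwrite(f'pics/{n}0.png',im[:,:,::-1])
    c=get_calibration(n); print(n,c['intrinsics'],c['pose'])
E
```

```text
pics
clock 0.0
joints [-1.18761581e+00  3.00450617e-01  1.52157395e+00 -3.80859710e-05
  1.32074168e+00 -6.66231615e-02]
qd [ 9.30492141e-04 -5.23615185e-05  1.68933202e-03  8.18190597e-04
  4.06889622e-05 -4.81833932e-04]
effort [ 3.03469724e-04 -5.31807554e+01 -3.52737808e+01  7.08454801e-02
  2.44062074e-02 -9.88723309e-05]
eef_pos [ 239.00885371 -495.051417    204.90059638]
eef_rot [-3.14041921e+00 -4.13222401e-05  4.49813097e-01]
wrist_force [0.20905458 0.27010123 0.09271425]
moment [-0.00093695 -0.00199169  0.03736397]
finger_gap 93.85811950811602
scene [[487.1670292    0.         316.41497543]
 [  0.         487.1670292  195.79176124]
 [  0.           0.           1.        ]] [[-6.65952938e-01 -4.66572643e-01  5.82079594e-01  1.57865560e+01]
 [-7.45739671e-01  3.96006971e-01 -5.35771241e-01  4.17224072e+02]
 [ 1.94686270e-02 -7.90878277e-01 -6.11663734e-01  5.87921266e+02]
 [ 0.00000000e+00  0.00000000e+00  0.00000000e+00  1.00000000e+00]]
top [[443.54074402   0.         316.63313846]
 [  0.         443.54074402 208.67668189]
 [  0.           0.           1.        ]] [[-2.19012496e-02 -9.86780724e-01  1.60574398e-01  3.95913377e+02]
 [-9.99287520e-01  2.65447060e-02  2.68296742e-02 -5.63242674e+01]
 [-3.07374055e-02 -1.59872388e-01 -9.86659025e-01  9.37584621e+02]
 [ 0.00000000e+00  0.00000000e+00  0.00000000e+00  1.00000000e+00]]
wrist [[299.40630041   0.         319.93964539]
 [  0.         299.40630041 199.62747425]
 [  0.           0.           1.        ]] [[ 4.35082319e-01 -8.74529027e-01 -2.14248353e-01  3.01490291e+02]
 [-9.00390028e-01 -4.22871548e-01 -1.02359426e-01 -4.65309153e+02]
 [-1.08324308e-03  2.37441857e-01 -9.71401148e-01  3.84040035e+02]
 [ 0.00000000e+00  0.00000000e+00  0.00000000e+00  1.00000000e+00]]
```

View pics/scene0.png

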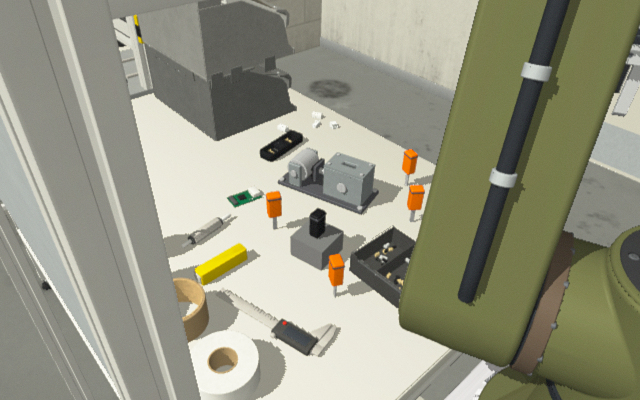

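View pics/top0.png

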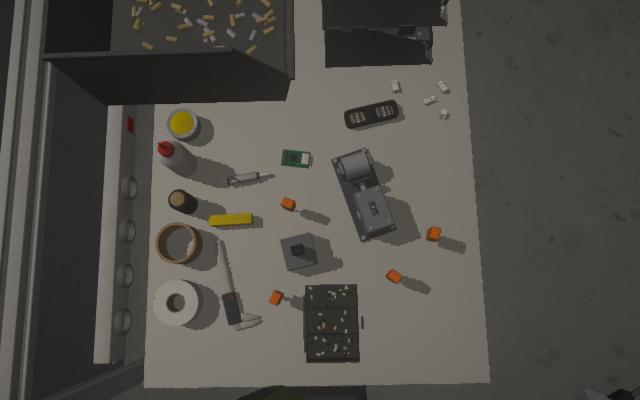

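View pics/wrist0.png

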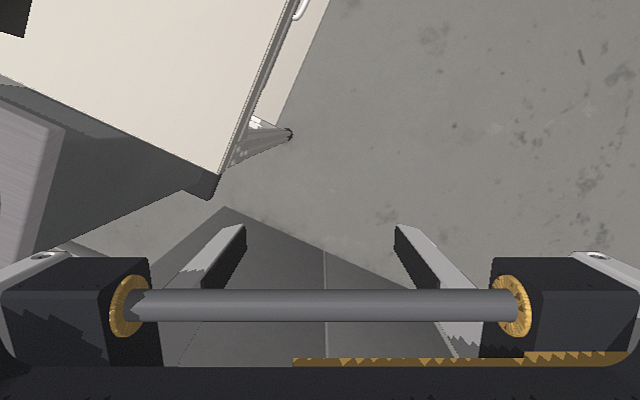

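Scene picture: the only black upright handle stands in a grey block at scene (318,222) and top (298,250). The orange look-alikes are at top (288,204), (275,297), (394,276) and (434,233). The flat black case at top (371,114) is something else. The brake is at top (365,195), with its slot at about (374,209) and the roller at (353,165). I choose the black handle and check it in close crops.

```bash
cat > h.py <<'E'
import numpy as np, cv2
from cell import *
def ray(cal,uv):
    K=cal['intrinsics'];P=cal['pose']
    d=P[:3,:3]@np.linalg.solve(K,[uv[0],uv[1],1.]);return P[:3,3],d
def onz(cal,uv,z):
    o,d=ray(cal,uv);return o+d*(z-o[2])/d[2]
def proj(cal,p):
    K=cal['intrinsics'];P=cal['pose'];q=K@(P[:3,:3].T@(np.asarray(p,float)-P[:3,3]));return q[:2]/q[2]
def tri(c1,u1,c2,u2):
    o1,d1=ray(c1,u1);o2,d2=ray(c2,u2);d1/=np.linalg.norm(d1);d2/=np.linalg.norm(d2)
    s=np.linalg.lstsq(np.array([d1,-d2]).T,o2-o1,rcond=None)[0]
    a=o1+s[0]*d1;b=o2+s[1]*d2;return (a+b)/2,np.linalg.norm(a-b)
E
python3 - <<'E'
import cv2,numpy as np
t=cv2.imread('pics/top0.png');s=cv2.imread('pics/scene0.png')
cv2.imwrite('pics/c1.png',np.hstack([cv2.resize(t[225:275,270:330],(480,400),interpolation=cv2.INTER_CUBIC)]))
a=cv2.resize(t[140:245,325:405],None,fx=5,fy=5,interpolation=cv2.INTER_CUBIC)
cv2.imwrite('pics/c2.png',cv2.convertScaleAbs(a,alpha=1.6))
cv2.imwrite('pics/c3.png',cv2.resize(s[135:270,270:390],None,fx=4.4,fy=4.4,interpolation=cv2.INTER_CUBIC))
E
```

```text
(no output)
```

View pics/c1.png

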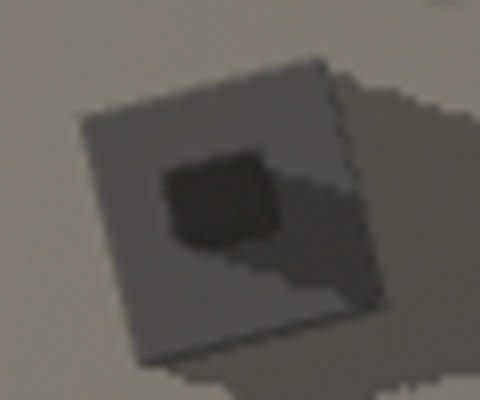

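View pics/c2.png

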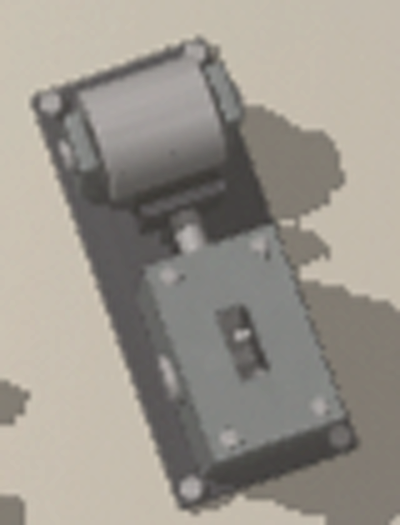

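View pics/c3.png

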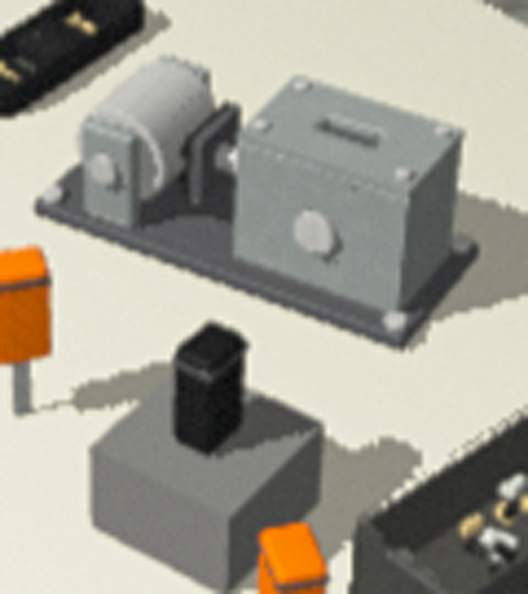

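Confirmed: the black handle is in the grey holder, about (222,200) in the crop. The brake's housing corners in the crop are about (145,268), (275,228), (355,412) and (212,462), and the slot centre is about (243,343). Working out rough positions.

Run:
```python
from h import *
c=get_calibration('top')
def f(u,o,s,z): return onz(c,(o[0]+(u[0]+.5)/s-.5,o[1]+(u[1]+.5)/s-.5),z)
P=np.array([f(u,(270,225),8,42) for u in [(80,118),(322,58),(385,305),(140,358)]]);print(P,P.mean(0))
for a,b in [(0,1),(1,2),(2,3),(3,0)]:
    d=P[b]-P[a];print(np.linalg.norm(d),np.degrees(np.arctan2(d[1],d[0])))
H=np.array([f(u,(270,225),8,88) for u in [(165,172),(262,150),(280,230),(190,250)]]);print('handle',H.mean(0))
for a,b in [(0,1),(1,2),(2,3),(3,0)]:
    d=H[b]-H[a];print(np.linalg.norm(d),np.degrees(np.arctan2(d[1],d[0])))
B=np.array([f(u,(325,140),5,74) for u in [(145,268),(275,228),(355,412),(212,462)]]);print('house',B,B.mean(0))
for a,b in [(0,1),(1,2),(2,3),(3,0)]:
    d=B[b]-B[a];print(np.linalg.norm(d),np.degrees(np.arctan2(d[1],d[0])))
print('slot',f((243,343),(325,140),5,74))
s=get_calibration('scene')
print(proj(s,P.mean(0)),proj(s,H.mean(0)), proj(s,B.mean(0)))
```

```text
[[480.73231317  44.6360491   42.        ]
 [494.46484375 -17.07891378  42.        ]
 [431.83656195 -31.68134291  42.        ]
 [420.05731679  30.06104691  42.        ]] [456.77275892   6.48420983  42.        ]
63.224354792961755 -77.45518509669272
64.30810693520824 -166.8753800988614
62.855972801301206 100.80112318448596
62.4010086049504 13.50734284398586
handle [455.74762436   4.99275472  88.        ]
23.84939274440711 -78.61461443339621
19.63748366073564 -168.28753078758498
22.02507147905142 101.12868746307852
19.634231828172567 17.04602757156646
house [[ 565.51604512 -106.70262837   74.        ]
 [ 580.21748991 -158.66332169   74.        ]
 [ 505.95513932 -186.50600607   74.        ]
 [ 487.75703359 -130.051229     74.        ]] [ 534.86142699 -145.48079628   74.        ]
54.00042712919958 -74.2019901729931
79.31022499661843 -159.4478084625101
59.31536820651454 107.86664204805732
81.18879864958845 16.713369638720483
slot [ 534.41526826 -144.07960635   74.        ]
[317.61722942 233.86104793] [319.33466257 212.50699929] [350.35140659 164.70760115]
```

>>> carry_out([
  {"delta_pos":[30,40,0],"turn":[0,0,0.17],"hand":1},
  {"delta_pos":[62,78,0],"turn":[0,0,0.34],"hand":1},
  {"delta_pos":[94,116,0],"turn":[0,0,0.51],"hand":1},
  {"delta_pos":[126,154,0],"turn":[0,0,0.68],"hand":1},
  {"delta_pos":[158,192,0],"turn":[0,0,0.85],"hand":1},
  {"delta_pos":[190,230,-5],"turn":[0,0,1.02],"hand":0.6},
  {"delta_pos":[221,268,-10],"turn":[0,0,1.18],"hand":0.5},
  {"delta_pos":[251,305,-15],"turn":[0,0,1.33],"hand":0.45},
])

```text
clock: 1.15
eef_pos: [490.9, -188.8, 190.2]
eef_rot: [-3.141, -0.0, 1.785]
wrist_force: [-0.9, -0.4, 0.7]
finger_gap: 67.6
```

>>> carry_out([
  {"delta_pos":[0,0,0],"turn":[0,0,0],"hand":0.45},
  {"delta_pos":[0,0,0],"turn":[0,0,0],"hand":0.45},
])

```text
clock: 1.4
eef_pos: [489.8, -190.5, 190.3]
eef_rot: [-3.141, -0.0, 1.779]
wrist_force: [0.1, 0.2, -0.8]
finger_gap: 47.2
```

Run:
```python
from h import *
s=read_state();print(s)
c=get_calibration('wrist');im=camera('wrist');cv2.imwrite('pics/w1.png',im[:,:,::-1])
np.savez('w1.npz',**c)
print(proj(c,[456,6,42]),proj(c,[534.5,-144.5,74]))
```

```text
{'clock': 1.4, 'joints': array([-4.40569027e-01,  2.58883863e-01,  1.60952983e+00, -1.71823590e-04,
        1.27360012e+00, -6.48451903e-01]), 'qd': array([-0.02194851, -0.0078194 ,  0.00116152, -0.00025053,  0.00014465,
       -0.00047387]), 'effort': array([ 1.53021757e+00, -4.96172833e+01, -3.46460009e+01,  9.56701976e-02,
        5.03997831e-02, -3.87489970e-02]), 'eef_pos': array([ 489.8372308 , -190.53164915,  190.30085887]), 'eef_rot': array([-3.14115776e+00, -1.23439644e-04,  1.77872953e+00]), 'wrist_force': array([ 0.12720215,  0.20575845, -0.83919559]), 'moment': array([-0.01172342, -0.10752699, -0.03178709]), 'finger_gap': 47.23009883615281}
[327.19436497 -13.85060247] [373.40407592 160.77819188]
```

View pics/w1.png

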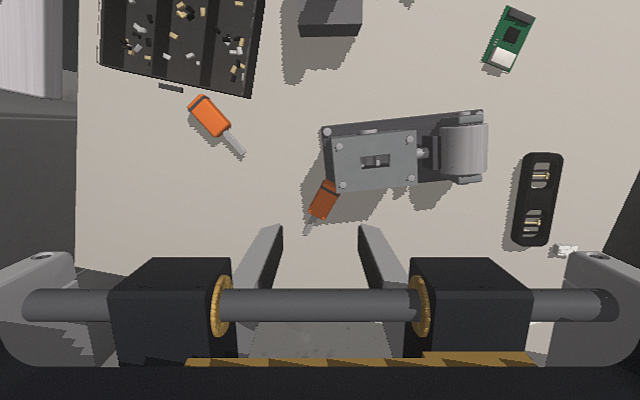

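Wrist view: the brake housing is centred at (375,160), with the slot at (376,161). The orange look-alikes are at (210,115) and (322,200). I'm moving closer over the brake.

>>> carry_out([
  {"delta_pos":[22,-5,-30],"turn":[0,0,0.05],"hand":0.45},
  {"delta_pos":[45,-10,-55],"turn":[0,0,0.09],"hand":0.45},
  {"delta_pos":[45,-10,-55],"turn":[0,0,0.09],"hand":0.45},
  {"delta_pos":[45,-10,-55],"turn":[0,0,0.09],"hand":0.45},
])

```text
clock: 1.95
eef_pos: [534.6, -200.9, 136.3]
eef_rot: [3.141, 0.0, 1.868]
wrist_force: [0.1, 0.0, 0.8]
finger_gap: 42.2
```

Run:
```python
from h import *
s=read_state();print(s['eef_pos'],s['wrist_force'],s['qd'])
c=get_calibration('wrist');im=camera('wrist');cv2.imwrite('pics/w2.png',im[:,:,::-1])
np.savez('w2.npz',**c)
p=proj(c,[534.5,-144.5,74]);print(p)
```

```text
[ 534.63953565 -200.94830084  136.26656995] [0.0906764  0.03092033 0.8342893 ] [ 0.00508618 -0.01887878 -0.00038665 -0.00044359 -0.00089661 -0.00084024]
[339.70004185 145.20763759]
```

View pics/w2.png

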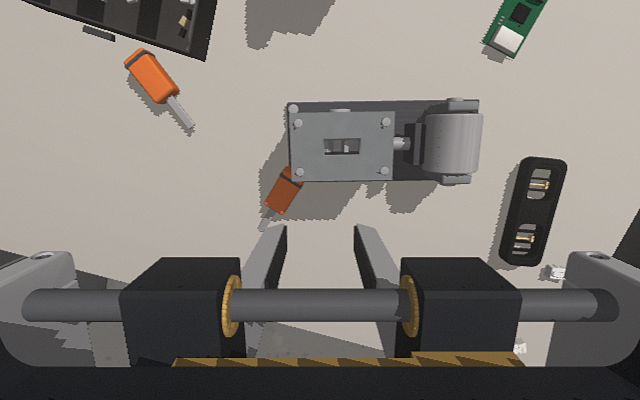

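Run:
```python
import cv2
t=cv2.imread('pics/w2.png')
cv2.imwrite('pics/c4.png',cv2.resize(t[95:195,275:415],None,fx=5.5,fy=5.5,interpolation=cv2.INTER_CUBIC))
```

```text
(no output)
```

View pics/c4.png

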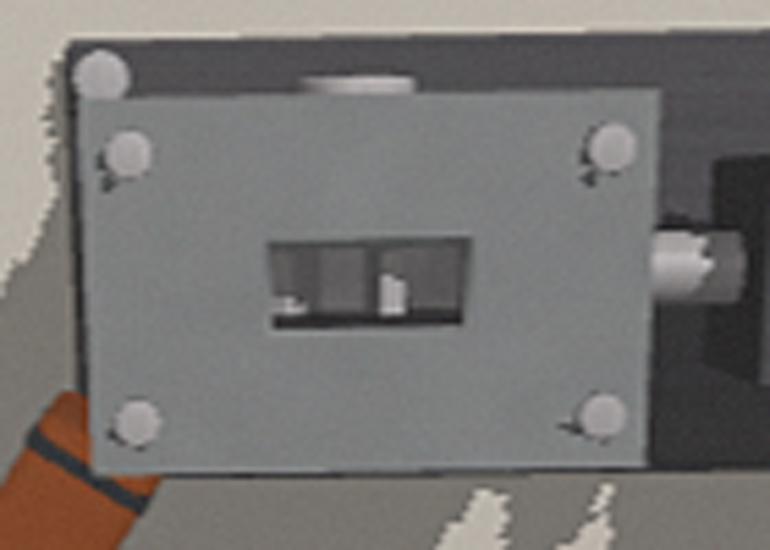

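Crop: slot corners at (267,241), (472,237), (463,324) and (272,329). A lit tooth tip shows at about (393,293), so about 3 mm on the roller side of the slot middle. Another tooth shows at the left end, (290,303). That leaves a free gap at about x = −10…+1.

Run:
```python
from h import *
c=dict(np.load('w2.npz'))
f=lambda u,z: onz(c,(275+(u[0]+.5)/5.5-.5,95+(u[1]+.5)/5.5-.5),z)
B=np.array([f(u,74) for u in [(82,97),(660,88),(647,465),(93,472)]]);S=np.array([f(u,74) for u in [(267,241),(472,237),(463,324),(272,329)]])
for N,P in (('house',B),('slot',S)):
    print(N,P.mean(0))
    for a,b in [(0,1),(1,2),(3,2),(0,3)]:
        d=P[b]-P[a];print(np.linalg.norm(d),np.degrees(np.arctan2(d[1],d[0])))
a=np.radians(17);R=np.array([[np.cos(a),np.sin(a)],[-np.sin(a),np.cos(a)]])
for u in [(380,293),(405,293),(278,303),(305,303),(372,240)]:print(u,R@(f(u,66)-S.mean(0))[:2],R@(f(u,62)-S.mean(0))[:2])
# shoe and roller
```

```text
house [ 536.50262557 -144.949502     74.        ]
81.30665355042944 17.889098877749603
53.683682915192925 -71.63554730104119
82.21028959424376 17.76592638697888
53.507063391622786 -72.60140676916127
slot [ 536.13470165 -144.68902747   74.        ]
29.43410097811063 18.12831736037344
12.424299304839927 -77.17061629169366
27.768467661078176 18.52120937618666
12.572329046752946 -69.50633845553247
(380, 293) [ 2.32159529 -1.97130926] [ 2.63497112 -2.24545666]
(405, 293) [ 6.05920891 -1.96920024] [ 6.43256363 -2.24331379]
(278, 303) [-12.9209618   -3.45867074] [-12.85218907  -3.75668639]
(305, 303) [-8.87857555 -3.45638934] [-8.74493311 -3.75436838]
(372, 240) [0.98392569 5.79558516] [1.27583542 5.64607606]
```

>>> carry_out([
  {"delta_pos":[-25,45,5],"turn":[0,0,-0.05],"hand":0.45},
  {"delta_pos":[-55,95,5],"turn":[0,0,-0.1],"hand":0.45},
  {"delta_pos":[-79,140,5],"turn":[0,0,-0.1],"hand":0.45},
  {"delta_pos":[-79,140,5],"turn":[0,0,-0.1],"hand":0.45},
  {"delta_pos":[-79,140,5],"turn":[0,0,-0.1],"hand":0.45},
])

```text
clock: 2.62
eef_pos: [456.6, -60.8, 141.5]
eef_rot: [3.14, 0.001, 1.77]
wrist_force: [0.4, 0.2, -0.0]
finger_gap: 42.7
```

Run:
```python
from h import *
s=read_state();print(s['eef_pos'],s['eef_rot'])
c=get_calibration('wrist');im=camera('wrist');cv2.imwrite('pics/w3.png',im[:,:,::-1])
np.savez('w3.npz',**c)
p=proj(c,[456,6,42]).astype(int);print(p)
x,y=max(p[0]-70,0),max(p[1]-65,0);print(x,y)
cv2.imwrite('pics/c5.png',cv2.resize(im[y:y+100,x:x+140,::-1],None,fx=5.5,fy=5.5,interpolation=cv2.INTER_CUBIC))
```

```text
[456.56274641 -60.80217721 141.47730705] [3.13963704e+00 9.70198767e-04 1.76952817e+00]
[332 129]
262 64
```

View pics/w3.png

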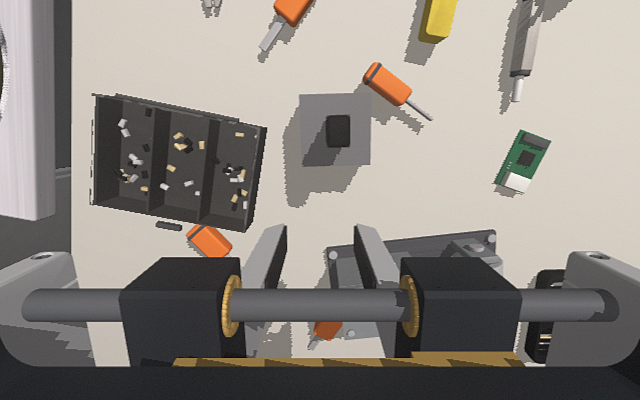

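View pics/c5.png

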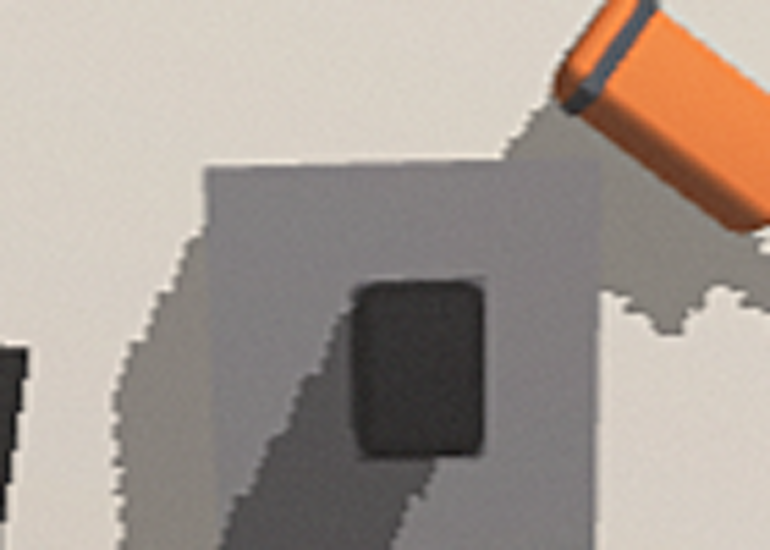

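The handle is at crop (352–485, 280–457) and the block's corners in w3 are about (299,95), (371,93), (371,164) and (301,166). The orange look-alike at w3 (390,85) is near the block's corner, so I keep the jaws half open.

Run:
```python
from h import *
c=dict(np.load('w3.npz'))
im=cv2.imread('pics/w3.png')
m=(im.max(2)<75).astype(np.uint8); m[:, :322]=0;m[:,355:]=0;m[:108]=0;m[152:]=0
n,l,st,ce=cv2.connectedComponentsWithStats(m);i=1+st[1:,4].argmax();print(st[i])
cn=max(cv2.findContours((l==i).astype(np.uint8),0,2)[0],key=cv2.contourArea)
r=cv2.minAreaRect(cn);print(r)
for z in (88,65,42):
    print(z,onz(c,r[0],z))
    B=np.array([onz(c,u,z) for u in cv2.boxPoints(r)])
    for a in range(4):
        d=B[(a+1)%4]-B[a];print('  ',np.linalg.norm(d),np.degrees(np.arctan2(d[1],d[0])))
P=np.array([onz(c,u,42) for u in [(299,94.5),(371,93),(371,164),(301,166)]]);print(P.mean(0))
for a in range(4):
        d=P[(a+1)%4]-P[a];print('  ',np.linalg.norm(d),np.degrees(np.arctan2(d[1],d[0])))
```

```text
[325 115  25  33 790]
((337.0, 131.0), (32.0, 24.0), 90.0)
88 [457.09675714   5.80172473  88.        ]
   17.941654460514254 11.407589082631747
   23.618547696074817 -77.27224639243933
   18.39206201784678 -168.60078247786774
   23.609777280098793 101.6350873407863
65 [458.44944403   5.72474338  65.        ]
   19.71718114314801 11.407589082631768
   25.955866237780693 -77.27224639243926
   20.21216154842299 -168.60078247786777
   25.946227891390688 101.63508734078627
42 [459.80213092   5.64776203  42.        ]
   21.492707825781824 11.407589082631759
   28.293184779486552 -77.27224639243931
   22.032261078999202 -168.60078247786777
   28.282678502682586 101.63508734078626
[458.34593841   5.93296638  42.        ]
   63.44274285407746 12.543947245460702
   62.6118445281589 -76.27124632402717
   65.18311986504581 -166.96665931184916
   63.15677100864531 102.14173226268508
```

>>> carry_out([
  {"delta_pos":[1,45,0],"turn":[0,0,0.015],"hand":0.45},
  {"delta_pos":[1.4,66,0],"turn":[0,0,0.015],"hand":0.45},
  {"delta_pos":[1.4,66,-20],"turn":[0,0,0.015],"hand":0.45},
  {"delta_pos":[1.4,66,-50],"turn":[0,0,0.015],"hand":0.45},
  {"delta_pos":[1.4,66,-80],"turn":[0,0,0.015],"hand":0.45},
  {"delta_pos":[1.4,66,-93],"turn":[0,0,0.015],"hand":0.45},
  {"delta_pos":[1.4,66,-93],"turn":[0,0,0.015],"hand":0.45},
])

```text
clock: 3.55
eef_pos: [457.6, 5.2, 47.2]
eef_rot: [-3.141, -0.0, 1.784]
wrist_force: [0.3, 0.0, 0.3]
finger_gap: 42.4
```

Run:
```python
from h import *
s=read_state();print(s['eef_pos'],s['eef_rot'],s['wrist_force'])
im=camera('wrist');cv2.imwrite('pics/w4.png',im[:,:,::-1])
```

```text
[457.60548052   5.23048608  47.2098844 ] [-3.14058476e+00 -2.56436799e-04  1.78396089e+00] [0.30678854 0.01963799 0.33149239]
```

View pics/w4.png

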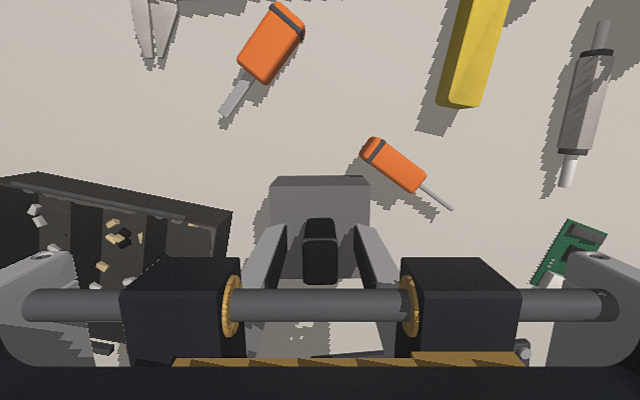

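The handle stands midway between the fingers at (320,250). Closing.

>>> carry_out([
  {"delta_pos":[0,0,0],"turn":[0,0,0],"hand":0.2},
  {"delta_pos":[0,0,0],"turn":[0,0,0],"hand":0.1},
  {"delta_pos":[0,0,0],"turn":[0,0,0],"hand":0.1},
  {"delta_pos":[0,0,0],"turn":[0,0,0],"hand":0.1},
  {"delta_pos":[0,0,0],"turn":[0,0,0],"hand":0.1},
], squeeze=40)

```text
clock: 4.22
eef_pos: [457.8, 5.7, 47.9]
eef_rot: [3.141, 0.0, 1.785]
wrist_force: [-1.4, -0.1, 6.0]
finger_gap: 17.8
```

Run:
```python
from h import *
s=read_state();print(s['eef_pos'],s['eef_rot'],s['wrist_force'],s['moment'],s['finger_gap'])
```

```text
[457.7692191    5.71662553  47.88947485] [3.14093740e+00 1.79593212e-04 1.78483503e+00] [-1.38373523 -0.13307006  5.95465194] [-0.06616695  0.19068138 -0.01992624] 17.76929166247333
```

>>> carry_out([
  {"delta_pos":[0,0,10],"turn":[0,0,0],"hand":0.1},
  {"delta_pos":[0,0,30],"turn":[0,0,0],"hand":0.1},
  {"delta_pos":[0,0,65],"turn":[0,0,0],"hand":0.1},
  {"delta_pos":[0,0,100],"turn":[0,0,0],"hand":0.1},
  {"delta_pos":[0,0,100],"turn":[0,0,0],"hand":0.1},
  {"delta_pos":[0,0,100],"turn":[0,0,0],"hand":0.1},
])

```text
clock: 4.97
eef_pos: [457.1, 5.7, 146.9]
eef_rot: [-3.141, -0.0, 1.785]
wrist_force: [-0.8, -0.5, -1.9]
finger_gap: 18.0
```

Run:
```python
from h import *
s=read_state();print(s['eef_pos'],s['eef_rot'],s['wrist_force'],s['moment'],s['finger_gap'])
c=get_calibration('wrist');np.savez('w5.npz',**c)
im=camera('wrist');cv2.imwrite('pics/w5.png',im[:,:,::-1])
im=camera('scene');cv2.imwrite('pics/s5.png',cv2.resize(im[100:260,230:430,::-1],None,fx=3.5,fy=3.5))
e=np.array(s['eef_pos']);print(proj(c,e+[0,0,-4-34]),proj(c,e))
```

```text
[457.1140915    5.74577338 146.91958832] [-3.14081517e+00 -2.35956492e-04  1.78477551e+00] [-0.79900235 -0.51321902 -1.91445152] [-0.07221112 -0.07893562  0.00556664] 17.976685223344234
[319.0594769  219.54093504] [318.81465007 237.57423021]
```

View pics/w5.png

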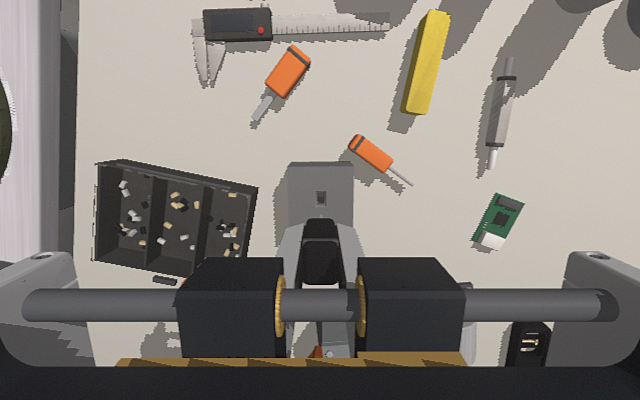

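View pics/s5.png

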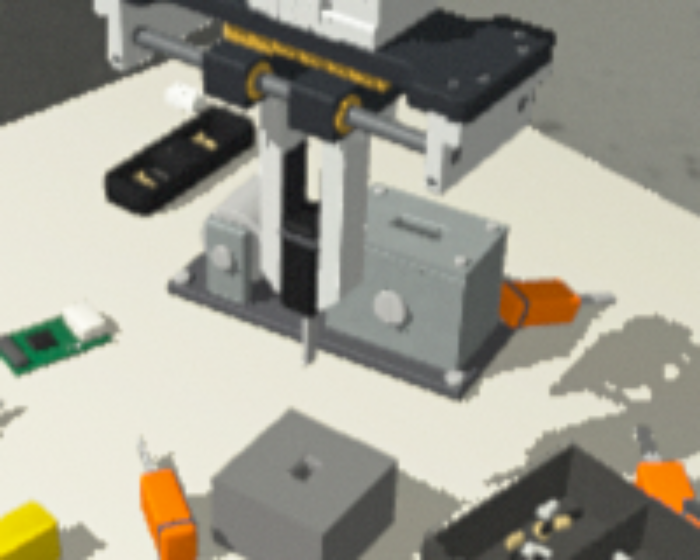

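Tool lifted cleanly: the blade shows in the scene crop with its tip at (308,362). The empty socket is at wrist (320,198). Quick consistency check, then on to the slot.

Run:
```python
from h import *
c=dict(np.load('w5.npz'));print('socket',onz(c,(320.5,198),42))
s=read_state();e=np.array(s['eef_pos']);sc=get_calibration('scene');print(s['eef_rot'])
print(proj(sc,e+[0,0,-38]),proj(sc,[536.3,-144.8,74]), proj(sc,e+[0,0,-4]))
im=cv2.imread('pics/w5.png');cv2.imwrite('pics/c6.png',cv2.resize(im[150:250,270:370],None,fx=6,fy=6,interpolation=cv2.INTER_CUBIC))
```

```text
socket [458.03422663   6.8363508   42.        ]
[-3.13976533e+00 -5.20460611e-04  1.78477234e+00]
[318.75650401 202.35859858] [349.55648719 164.51057774] [319.25157647 185.06786047]
```

View pics/c6.png

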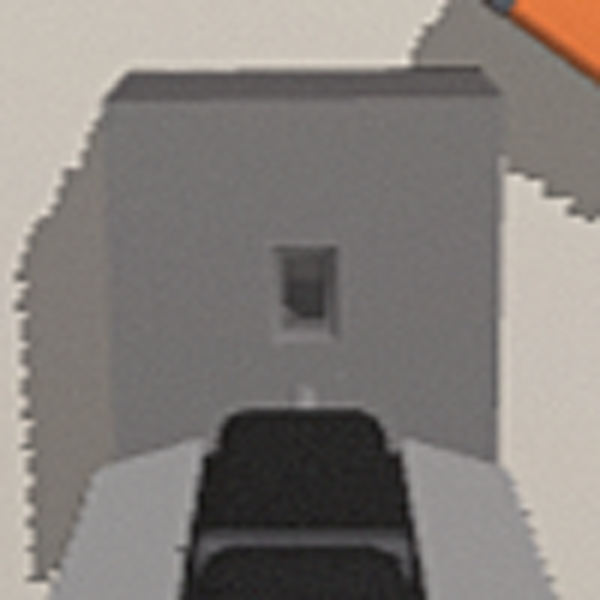

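>>> carry_out([
  {"delta_pos":[20,-40,0],"turn":[0,0,0.03],"hand":0.1},
  {"delta_pos":[45,-90,0],"turn":[0,0,0.06],"hand":0.1},
  {"delta_pos":[66,-132,-5],"turn":[0,0,0.098],"hand":0.1},
  {"delta_pos":[75.5,-151.6,-15],"turn":[0,0,0.098],"hand":0.1},
  {"delta_pos":[75.5,-151.6,-24],"turn":[0,0,0.098],"hand":0.1},
  {"delta_pos":[75.5,-151.6,-24],"turn":[0,0,0.098],"hand":0.1},
  {"delta_pos":[75.5,-151.6,-24],"turn":[0,0,0.098],"hand":0.1},
])

```text
clock: 5.95
eef_pos: [532.9, -145.0, 123.7]
eef_rot: [3.141, 0.0, 1.884]
wrist_force: [0.2, -0.2, -1.0]
finger_gap: 17.6
```

Run:
```python
from h import *
s=read_state();print(s['eef_pos'],s['eef_rot'],s['wrist_force'],s['moment'],s['finger_gap'])
c=get_calibration('wrist');np.savez('w6.npz',**c)
im=camera('wrist');cv2.imwrite('pics/c7.png',cv2.resize(im[150:260,240:400,::-1],None,fx=5,fy=5,interpolation=cv2.INTER_CUBIC))
im=camera('scene');cv2.imwrite('pics/s6.png',cv2.resize(im[110:230,260:400,::-1],None,fx=5,fy=5,interpolation=cv2.INTER_CUBIC))
```

```text
[ 532.9365427  -145.03414572  123.73346416] [3.14141617e+00 5.83893656e-05 1.88376248e+00] [ 0.21132405 -0.21021472 -0.95628002] [-0.0498777  -0.09068453 -0.00354479] 17.62540528371663
```

View pics/c7.png

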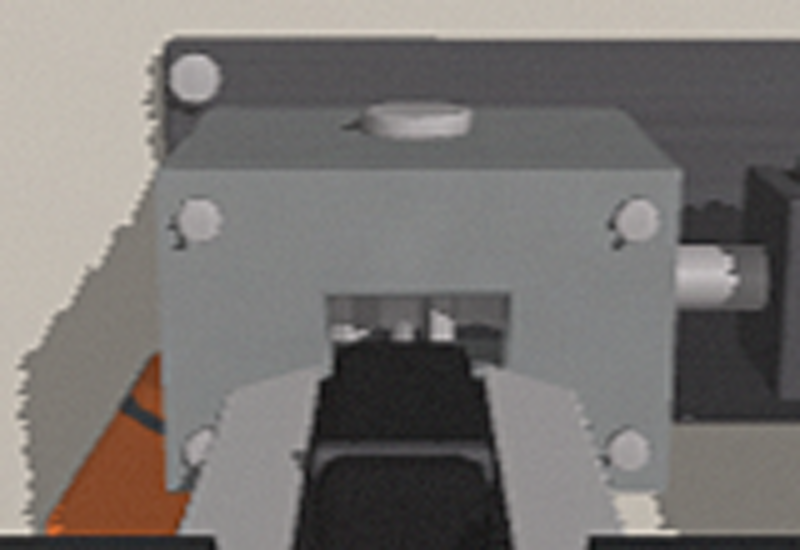

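View pics/s6.png

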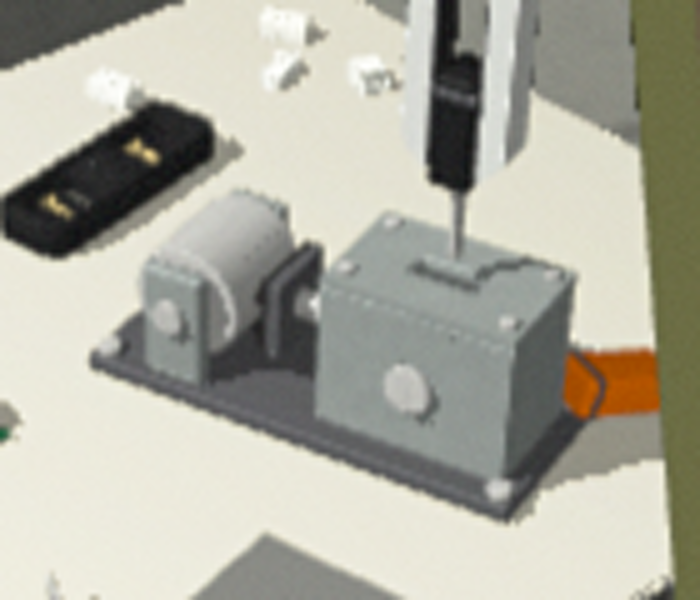

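The wrist view shows the blade tip at crop (404,330), just above the slot. The slot's far edge is at row 293, ends at 328 and 510. The tooth is at (440,325). The blade is over the gap.

Run:
```python
from h import *
c=dict(np.load('w6.npz'))
a=np.radians(17.9);R=np.array([[np.cos(a),np.sin(a)],[-np.sin(a),np.cos(a)]])
for u in [(326,293),(512,293)]:
    p=onz(c,(240+(u[0]+.5)/5-.5,150+(u[1]+.5)/5-.5),74); print(p,R@(p[:2]-[536.3,-144.8]))
print(R@(np.array([532.94,-145.03])-[536.3,-144.8]))
```

```text
[ 520.44083042 -143.15684266   74.        ] [-14.58646174   6.43804006]
[ 548.46360784 -134.0752868    74.        ] [14.87113273  6.4670117 ]
[-3.26804922  0.81385152]
```

>>> carry_out([
  {"delta_pos":[0,0.3,-5],"turn":[0,0,0],"hand":0.1},
  {"delta_pos":[0,0.3,-9],"turn":[0,0,0],"hand":0.1},
  {"delta_pos":[0,0.3,-10.5],"turn":[0,0,0],"hand":0.1},
  {"delta_pos":[0,0.3,-12],"turn":[0,0,0],"hand":0.1},
  {"delta_pos":[0,0.3,-12],"turn":[0,0,0],"hand":0.1},
])

```text
clock: 6.68
eef_pos: [533.0, -145.6, 111.4]
eef_rot: [-3.142, -0.0, 1.883]
wrist_force: [0.3, -0.1, -1.1]
finger_gap: 17.5
```

>>> carry_out([
  {"delta_pos":[0,0,-3],"turn":[0,0,0],"hand":0.1},
  {"delta_pos":[0,0,-5],"turn":[0,0,0],"hand":0.1},
  {"delta_pos":[0,0,-6.5],"turn":[0,0,0],"hand":0.1},
  {"delta_pos":[0,0,-7],"turn":[0,0,0],"hand":0.1},
  {"delta_pos":[0,0,-7],"turn":[0,0,0],"hand":0.1},
])

```text
clock: 7.3
eef_pos: [533.0, -145.6, 104.4]
eef_rot: [3.142, -0.0, 1.883]
wrist_force: [-1.0, -0.3, -1.3]
finger_gap: 17.8
```

>>> carry_out([
  {"delta_pos":[0,0,-2],"turn":[0,0,0],"hand":0.1},
  {"delta_pos":[0,0,-4],"turn":[0,0,0],"hand":0.1},
  {"delta_pos":[0,0,-6],"turn":[0,0,0],"hand":0.1},
  {"delta_pos":[0,0,-6],"turn":[0,0,0],"hand":0.1},
])

```text
clock: 7.8
eef_pos: [532.9, -145.5, 98.2]
eef_rot: [-3.141, -0.0, 1.883]
wrist_force: [0.3, -0.5, -0.8]
finger_gap: 17.6
```

>>> carry_out([
  {"delta_pos":[1.1,0.4,0],"turn":[0,0,0],"hand":0.1},
  {"delta_pos":[2.2,0.7,0],"turn":[0,0,0],"hand":0.1},
  {"delta_pos":[3.3,1.1,0],"turn":[0,0,0],"hand":0.1},
  {"delta_pos":[4.4,1.4,0],"turn":[0,0,0],"hand":0.1},
  {"delta_pos":[5.5,1.8,0],"turn":[0,0,0],"hand":0.1},
  {"delta_pos":[6.6,2.1,0],"turn":[0,0,0],"hand":0.1},
])

```text
clock: 8.55
eef_pos: [539.4, -143.4, 98.2]
eef_rot: [-3.141, -0.0, 1.883]
wrist_force: [-3.9, -0.4, -1.4]
finger_gap: 17.7
```

Run:
```python
from h import *
s=read_state();print(s['eef_pos'],s['wrist_force'],s['moment'],s['finger_gap'])
im=camera('scene');cv2.imwrite('pics/s7.png',cv2.resize(im[110:230,260:400,::-1],None,fx=5,fy=5,interpolation=cv2.INTER_CUBIC))
```

```text
[ 539.43691722 -143.4451294    98.21029211] [-3.923379   -0.40241791 -1.38901066] [-0.34839384  0.89948067  0.00837195] 17.699427296450278
```

View pics/s7.png

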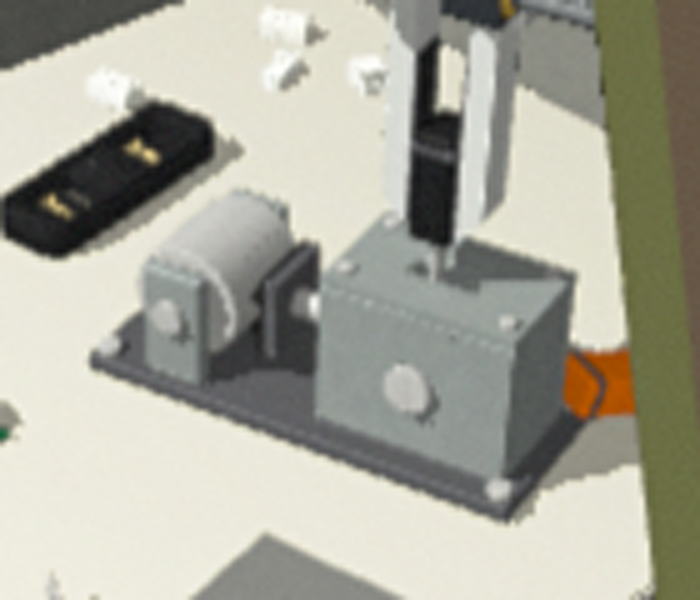

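The blade is in the slot pushing at about 4 N, which is the friction level. Continuing the stroke.

>>> carry_out([
  {"delta_pos":[1.1,0.4,0],"turn":[0,0,0],"hand":0.1},
  {"delta_pos":[2.2,0.7,0],"turn":[0,0,0],"hand":0.1},
  {"delta_pos":[3.3,1.1,0],"turn":[0,0,0],"hand":0.1},
  {"delta_pos":[4.4,1.4,0],"turn":[0,0,0],"hand":0.1},
  {"delta_pos":[5.5,1.8,0],"turn":[0,0,0],"hand":0.1},
  {"delta_pos":[6.6,2.1,0],"turn":[0,0,0],"hand":0.1},
  {"delta_pos":[6.6,2.1,0],"turn":[0,0,0],"hand":0.1},
])

```text
clock: 9.48
eef_pos: [546.4, -141.3, 98.5]
eef_rot: [3.141, 0.0, 1.883]
wrist_force: [-2.8, -1.3, -0.2]
finger_gap: 18.2
```

Run:
```python
from h import *
s=read_state();print(s['eef_pos'],s['wrist_force'],s['moment'],s['finger_gap'])
a=np.radians(17.9);R=np.array([[np.cos(a),np.sin(a)],[-np.sin(a),np.cos(a)]])
print(R@(s['eef_pos'][:2]-np.array([536.3,-144.6])))
im=camera('scene');cv2.imwrite('pics/s8.png',cv2.resize(im[110:230,260:400,::-1],None,fx=5,fy=5,interpolation=cv2.INTER_CUBIC))
```

```text
[ 546.42878061 -141.34974826   98.54162496] [-2.83733515 -1.25631397 -0.20044365] [-0.23137453  0.51933762 -0.02207761] 18.15481164962347
[10.63747733 -0.02022638]
```

View pics/s8.png

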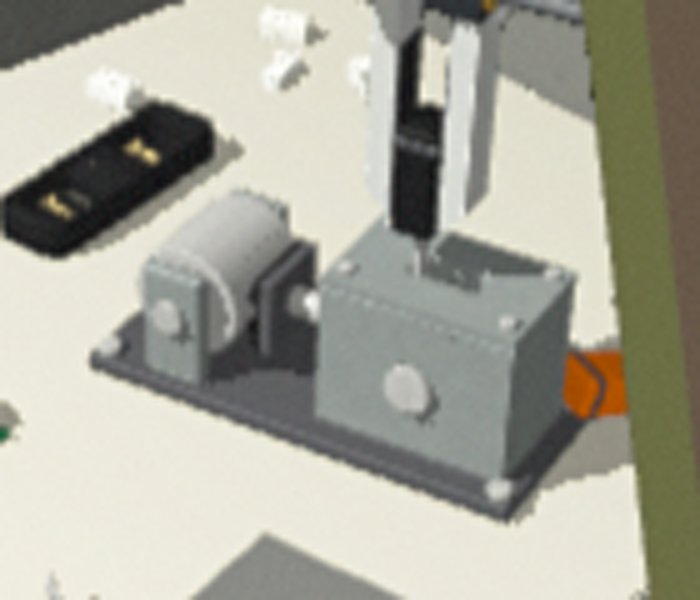

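Shoe has moved towards the roller. Re-indexing: back off, lift out of the teeth, return by a pitch.

>>> carry_out([
  {"delta_pos":[-1.4,-0.45,0],"turn":[0,0,0],"hand":0.1},
  {"delta_pos":[-1.4,-0.45,5.5],"turn":[0,0,0],"hand":0.1},
  {"delta_pos":[-1.4,-0.45,11],"turn":[0,0,0],"hand":0.1},
  {"delta_pos":[-1.4,-0.45,11],"turn":[0,0,0],"hand":0.1},
  {"delta_pos":[-9,-2.9,11],"turn":[0,0,0],"hand":0.1},
  {"delta_pos":[-17.5,-5.6,11],"turn":[0,0,0],"hand":0.1},
  {"delta_pos":[-17.5,-5.6,11],"turn":[0,0,0],"hand":0.1},
  {"delta_pos":[-17.5,-5.6,8],"turn":[0,0,0],"hand":0.1},
])

```text
clock: 10.52
eef_pos: [528.9, -147.1, 106.6]
eef_rot: [3.141, 0.0, 1.883]
wrist_force: [0.1, -0.4, -1.4]
finger_gap: 18.1
```

>>> carry_out([
  {"delta_pos":[0,0,-1.5],"turn":[0,0,0],"hand":0.1},
  {"delta_pos":[0,0,-3],"turn":[0,0,0],"hand":0.1},
  {"delta_pos":[0,0,-3.5],"turn":[0,0,0],"hand":0.1},
  {"delta_pos":[0,0,-3.5],"turn":[0,0,0],"hand":0.1},
])

```text
clock: 11.02
eef_pos: [528.7, -146.9, 102.9]
eef_rot: [-3.142, -0.0, 1.883]
wrist_force: [-0.2, 0.3, -1.3]
finger_gap: 18.1
```

Free. Down the remaining 4.5 mm, then a first push up to the tooth.

>>> carry_out([
  {"delta_pos":[0,0,-2],"turn":[0,0,0],"hand":0.1},
  {"delta_pos":[0,0,-4.5],"turn":[0,0,0],"hand":0.1},
  {"delta_pos":[0,0,-4.5],"turn":[0,0,0],"hand":0.1},
])

```text
clock: 11.4
eef_pos: [528.6, -146.9, 98.2]
eef_rot: [-3.141, -0.0, 1.883]
wrist_force: [0.3, 0.8, -1.0]
finger_gap: 17.9
```

>>> carry_out([
  {"delta_pos":[1,0.3,0],"turn":[0,0,0],"hand":0.1},
  {"delta_pos":[2,0.65,0],"turn":[0,0,0],"hand":0.1},
  {"delta_pos":[3,1,0],"turn":[0,0,0],"hand":0.1},
  {"delta_pos":[4,1.3,0],"turn":[0,0,0],"hand":0.1},
  {"delta_pos":[5,1.6,0],"turn":[0,0,0],"hand":0.1},
  {"delta_pos":[6,1.95,0],"turn":[0,0,0],"hand":0.1},
  {"delta_pos":[7,2.25,0],"turn":[0,0,0],"hand":0.1},
])

```text
clock: 12.28
eef_pos: [535.7, -144.7, 98.4]
eef_rot: [-3.141, -0.0, 1.883]
wrist_force: [-4.6, -0.8, 0.8]
finger_gap: 17.7
```

Run:
```python
from h import *
s=read_state();print(s['eef_pos'],s['wrist_force'],s['moment'],s['finger_gap'])
im=camera('scene');cv2.imwrite('pics/s9.png',cv2.resize(im[110:230,260:400,::-1],None,fx=5,fy=5,interpolation=cv2.INTER_CUBIC))
im=camera('top');cv2.imwrite('pics/t9.png',cv2.resize(cv2.convertScaleAbs(im[140:245,325:405,::-1],alpha=1.6),None,fx=5.5,fy=5.5,interpolation=cv2.INTER_CUBIC))
```

```text
[ 535.67213097 -144.72987319   98.41325531] [-4.61109921 -0.83463792  0.84975281] [-0.2496354   0.86623266 -0.04271716] 17.72935935861732
```

View pics/s9.png

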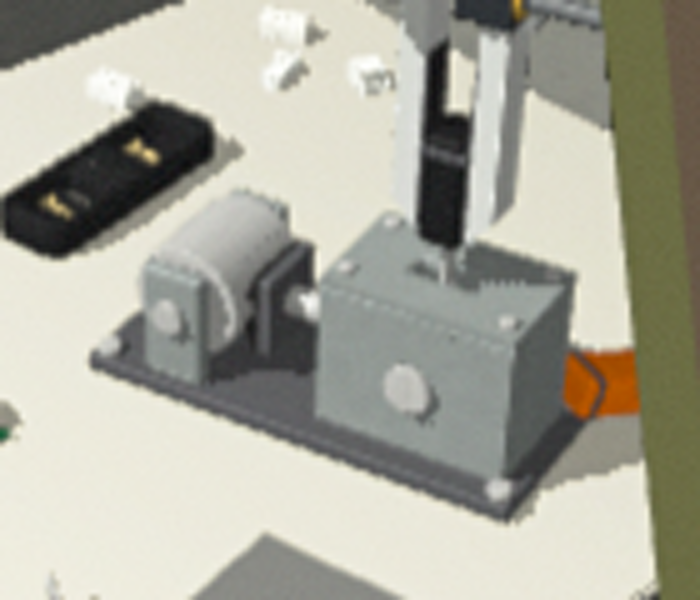

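View pics/t9.png

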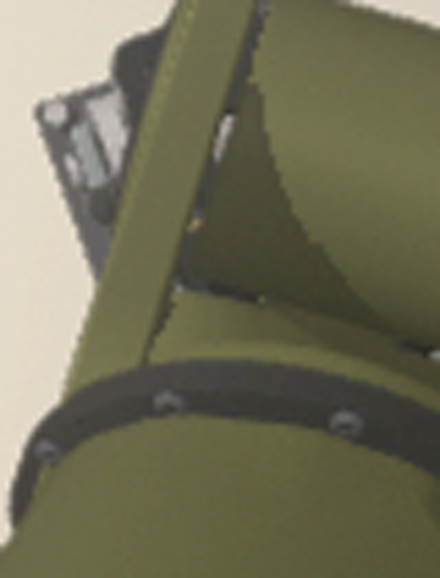

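Force about 4.5 N and the shoe is visibly closer. I estimate about 35° turned so far, which is 3.9 mm of shoe travel. The gap is at least 5 mm, so 2.4 mm more is safe, then small steps.

>>> carry_out([
  {"delta_pos":[0.8,0.25,0],"turn":[0,0,0],"hand":0.1},
  {"delta_pos":[1.6,0.5,0],"turn":[0,0,0],"hand":0.1},
  {"delta_pos":[2.3,0.75,0],"turn":[0,0,0],"hand":0.1},
  {"delta_pos":[2.3,0.75,0],"turn":[0,0,0],"hand":0.1},
])

```text
clock: 12.88
eef_pos: [538.0, -143.9, 98.3]
eef_rot: [-3.141, -0.0, 1.883]
wrist_force: [-4.0, -1.5, -1.7]
finger_gap: 17.9
```

>>> carry_out([
  {"delta_pos":[0.3,0.1,0],"turn":[0,0,0],"hand":0.1},
  {"delta_pos":[0.65,0.2,0],"turn":[0,0,0],"hand":0.1},
  {"delta_pos":[0.65,0.2,0],"turn":[0,0,0],"hand":0.1},
])

```text
clock: 13.25
eef_pos: [538.7, -143.8, 98.4]
eef_rot: [-3.142, -0.0, 1.883]
wrist_force: [-4.2, -1.0, -2.3]
finger_gap: 18.1
```

>>> carry_out([
  {"delta_pos":[0.35,0.1,0],"turn":[0,0,0],"hand":0.1},
  {"delta_pos":[0.7,0.2,0],"turn":[0,0,0],"hand":0.1},
  {"delta_pos":[0.7,0.2,0],"turn":[0,0,0],"hand":0.1},
])

```text
clock: 13.62
eef_pos: [539.4, -143.6, 98.4]
eef_rot: [3.142, -0.0, 1.883]
wrist_force: [-3.7, -0.8, -1.9]
finger_gap: 17.4
```

>>> carry_out([
  {"delta_pos":[0.35,0.1,0],"turn":[0,0,0],"hand":0.1},
  {"delta_pos":[0.7,0.2,0],"turn":[0,0,0],"hand":0.1},
  {"delta_pos":[0.7,0.2,0],"turn":[0,0,0],"hand":0.1},
])

```text
clock: 14.0
eef_pos: [540.1, -143.4, 98.5]
eef_rot: [3.142, 0.0, 1.883]
wrist_force: [-3.4, -2.6, -2.0]
finger_gap: 17.9
```

>>> carry_out([
  {"delta_pos":[0.35,0.1,0],"turn":[0,0,0],"hand":0.1},
  {"delta_pos":[0.7,0.25,0],"turn":[0,0,0],"hand":0.1},
  {"delta_pos":[0.7,0.25,0],"turn":[0,0,0],"hand":0.1},
])

```text
clock: 14.38
eef_pos: [540.8, -143.1, 98.5]
eef_rot: [3.141, 0.0, 1.883]
wrist_force: [-3.7, -1.4, -0.8]
finger_gap: 18.0
```

Run:
```python
from h import *
s=read_state();print(s['eef_pos'],s['wrist_force'],s['moment'],s['finger_gap'])
im=camera('wrist');cv2.imwrite('pics/w10.png',im[:,:,::-1])
im=camera('scene');cv2.imwrite('pics/s10.png',cv2.resize(im[135:205,275:345,::-1],None,fx=8,fy=8,interpolation=cv2.INTER_CUBIC))
```

```text
[ 540.84079843 -143.14108982   98.47998523] [-3.69527804 -1.37327609 -0.77922113] [-0.31929275  0.76690331  0.02646714] 17.950396339233343
```

View pics/w10.png

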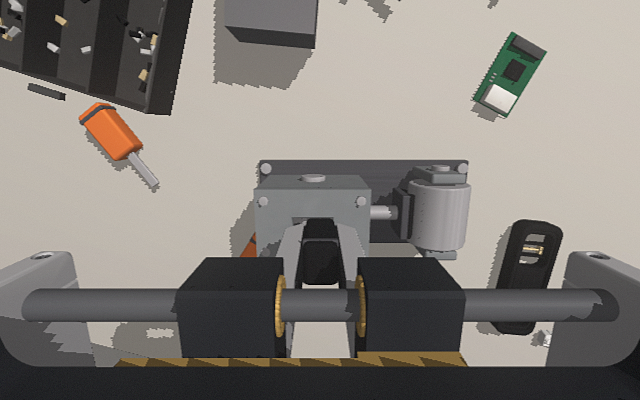

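View pics/s10.png

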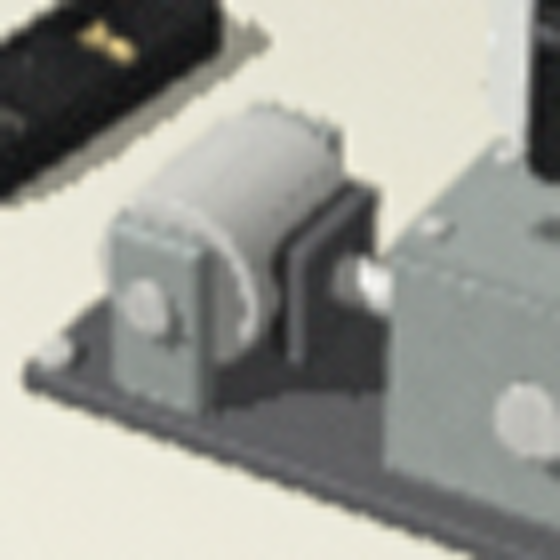

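Still friction level; the shoe is close to the roller but a dark gap remains at (278,310). Continuing in small steps.

>>> carry_out([
  {"delta_pos":[0.35,0.1,0],"turn":[0,0,0],"hand":0.1},
  {"delta_pos":[0.7,0.2,0],"turn":[0,0,0],"hand":0.1},
  {"delta_pos":[0.7,0.2,0],"turn":[0,0,0],"hand":0.1},
])

```text
clock: 14.85
eef_pos: [541.5, -142.9, 98.5]
eef_rot: [3.142, 0.0, 1.883]
wrist_force: [-3.7, -0.7, -1.0]
finger_gap: 17.4
```

>>> carry_out([
  {"delta_pos":[0.35,0.1,0],"turn":[0,0,0],"hand":0.1},
  {"delta_pos":[0.7,0.25,0],"turn":[0,0,0],"hand":0.1},
  {"delta_pos":[0.7,0.25,0],"turn":[0,0,0],"hand":0.1},
])

```text
clock: 15.22
eef_pos: [542.2, -142.7, 98.5]
eef_rot: [3.142, 0.0, 1.883]
wrist_force: [-3.1, -1.0, -0.7]
finger_gap: 17.8
```

>>> carry_out([
  {"delta_pos":[0.35,0.1,0],"turn":[0,0,0],"hand":0.1},
  {"delta_pos":[0.7,0.2,0],"turn":[0,0,0],"hand":0.1},
  {"delta_pos":[0.7,0.2,0],"turn":[0,0,0],"hand":0.1},
])

```text
clock: 15.6
eef_pos: [542.9, -142.5, 98.4]
eef_rot: [3.142, 0.0, 1.883]
wrist_force: [-3.4, -0.2, -1.2]
finger_gap: 17.2
```

>>> carry_out([
  {"delta_pos":[0.35,0.1,0],"turn":[0,0,0],"hand":0.1},
  {"delta_pos":[0.7,0.25,0],"turn":[0,0,0],"hand":0.1},
  {"delta_pos":[0.7,0.25,0],"turn":[0,0,0],"hand":0.1},
])

```text
clock: 15.98
eef_pos: [543.6, -142.2, 98.5]
eef_rot: [3.141, 0.0, 1.883]
wrist_force: [-3.5, -1.4, -0.9]
finger_gap: 17.7
```

>>> carry_out([
  {"delta_pos":[0.35,0.1,0],"turn":[0,0,0],"hand":0.1},
  {"delta_pos":[0.7,0.2,0],"turn":[0,0,0],"hand":0.1},
  {"delta_pos":[0.7,0.2,0],"turn":[0,0,0],"hand":0.1},
])

```text
clock: 16.35
eef_pos: [544.2, -142.0, 98.4]
eef_rot: [-3.141, -0.0, 1.883]
wrist_force: [-4.4, -1.0, -0.4]
finger_gap: 17.9
```

>>> carry_out([
  {"delta_pos":[0.35,0.1,0],"turn":[0,0,0],"hand":0.1},
  {"delta_pos":[0.7,0.25,0],"turn":[0,0,0],"hand":0.1},
  {"delta_pos":[0.7,0.25,0],"turn":[0,0,0],"hand":0.1},
])

```text
clock: 16.73
eef_pos: [544.5, -142.0, 98.3]
eef_rot: [-3.14, -0.0, 1.883]
wrist_force: [-7.4, -2.4, 0.1]
finger_gap: 17.6
```

>>> carry_out([
  {"delta_pos":[0.35,0.1,0],"turn":[0,0,0],"hand":0.1},
  {"delta_pos":[0.7,0.25,0],"turn":[0,0,0],"hand":0.1},
  {"delta_pos":[0.7,0.25,0],"turn":[0,0,0],"hand":0.1},
])

```text
clock: 17.1
eef_pos: [544.7, -141.9, 98.2]
eef_rot: [-3.139, -0.0, 1.883]
wrist_force: [-9.5, -4.1, 1.8]
finger_gap: 17.7
```

Run:
```python
from h import *
s=read_state();print(s['eef_pos'],s['wrist_force'],s['moment'],s['finger_gap'])
a=np.radians(17.9);R=np.array([[np.cos(a),np.sin(a)],[-np.sin(a),np.cos(a)]])
print(R@(s['eef_pos'][:2]-np.array([536.3,-144.6])))
im=camera('scene');cv2.imwrite('pics/s11.png',cv2.resize(im[135:205,275:345,::-1],None,fx=8,fy=8,interpolation=cv2.INTER_CUBIC))
```

```text
[ 544.73481593 -141.86025254   98.24833783] [-9.46685901 -4.1404868   1.77480033] [-0.87877172  2.38152812  0.03276118] 17.703400396593842
[8.86860315 0.01463185]
```

View pics/s11.png

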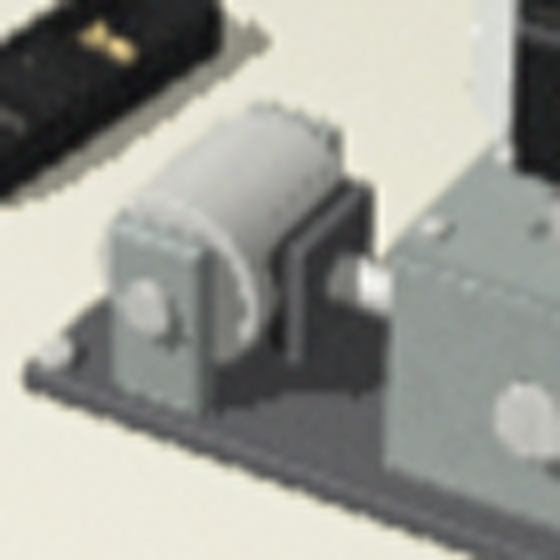

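Push force rose from 4 to about 10.3 N along the slot while the blade almost stalled. The blade's edge is well short of the slot end, so the shoe bears. I hold once more to confirm.

>>> carry_out([
  {"delta_pos":[0.1,0,0],"turn":[0,0,0],"hand":0.1},
  {"delta_pos":[0.1,0,0],"turn":[0,0,0],"hand":0.1},
  {"delta_pos":[0.1,0,0],"turn":[0,0,0],"hand":0.1},
])

```text
clock: 17.52
eef_pos: [544.8, -141.9, 98.2]
eef_rot: [-3.139, -0.001, 1.883]
wrist_force: [-10.5, -4.0, 1.9]
finger_gap: 18.1
```

>>> carry_out([
  {"delta_pos":[-1,-0.3,0],"turn":[0,0,0],"hand":0.1},
  {"delta_pos":[-3,-0.95,0],"turn":[0,0,0],"hand":0.1},
  {"delta_pos":[-3,-0.95,0],"turn":[0,0,0],"hand":0.1},
  {"delta_pos":[-3,-0.95,10],"turn":[0,0,0],"hand":0.1},
  {"delta_pos":[-3,-0.95,25],"turn":[0,0,0],"hand":0.1},
  {"delta_pos":[-3,-0.95,50],"turn":[0,0,0],"hand":0.1},
  {"delta_pos":[-3,-0.95,55],"turn":[0,0,0],"hand":0.1},
])

```text
clock: 18.4
eef_pos: [543.6, -142.7, 155.8]
eef_rot: [3.139, 0.002, 1.883]
wrist_force: [-0.3, 0.5, -1.2]
finger_gap: 18.2
```

>>> carry_out([
  {"delta_pos":[-22,38,0],"turn":[0,0,-0.03],"hand":0.1},
  {"delta_pos":[-47,82,0],"turn":[0,0,-0.06],"hand":0.1},
  {"delta_pos":[-72,126,0],"turn":[0,0,-0.098],"hand":0.1},
  {"delta_pos":[-85.2,148.2,0],"turn":[0,0,-0.098],"hand":0.1},
  {"delta_pos":[-85.2,148.2,-10],"turn":[0,0,-0.098],"hand":0.1},
  {"delta_pos":[-85.2,148.2,-30],"turn":[0,0,-0.098],"hand":0.1},
  {"delta_pos":[-85.2,148.2,-51],"turn":[0,0,-0.098],"hand":0.1},
  {"delta_pos":[-85.2,148.2,-60],"turn":[0,0,-0.098],"hand":0.1},
])

```text
clock: 19.4
eef_pos: [457.3, 5.1, 92.0]
eef_rot: [-3.14, -0.0, 1.784]
wrist_force: [-0.2, -0.2, -0.8]
finger_gap: 17.7
```

>>> carry_out([
  {"delta_pos":[0,0,0],"turn":[0,0,0],"hand":0.1},
  {"delta_pos":[0,0,0],"turn":[0,0,0],"hand":0.1},
])

```text
clock: 19.65
eef_pos: [458.0, 5.5, 94.0]
eef_rot: [3.141, 0.0, 1.785]
wrist_force: [0.0, -0.3, -0.5]
finger_gap: 18.1
```

Run:
```python
from h import *
s=read_state();print(s['eef_pos'],s['eef_rot'],s['wrist_force'],s['moment'],s['finger_gap'])
c=get_calibration('wrist');np.savez('w12.npz',**c)
im=camera('wrist');cv2.imwrite('pics/w12.png',im[:,:,::-1]);cv2.imwrite('pics/c12.png',cv2.resize(im[150:250,270:370,::-1],None,fx=6,fy=6,interpolation=cv2.INTER_CUBIC))
im=camera('scene');cv2.imwrite('pics/s12.png',cv2.resize(im[135:275,240:400,::-1],None,fx=4.2,fy=4.2,interpolation=cv2.INTER_CUBIC))
e=s['eef_pos'];print(proj(get_calibration('scene'),e-[0,0,39.6]),proj(c,e-[0,0,39.6]))
```

```text
[458.02973975   5.4991623   93.99360332] [3.14071981e+00 2.72852627e-04 1.78461205e+00] [ 0.04711981 -0.25186069 -0.46768157] [-0.05452199 -0.07733423 -0.03057844] 18.09193181699374
[317.71073523 227.63213604] [319.00824573 218.89749841]
```

View pics/c12.png

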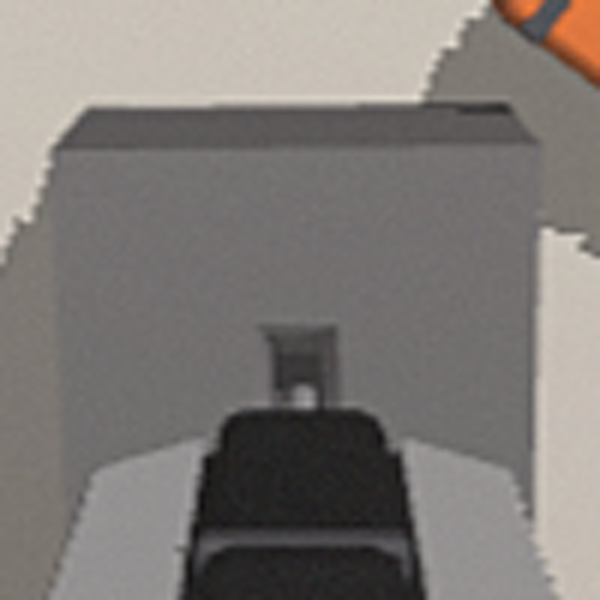

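View pics/s12.png

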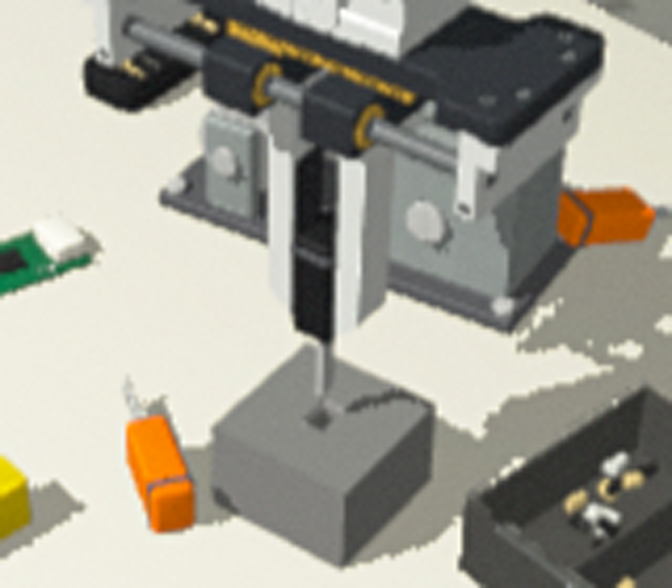

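The blade tip at crop (304,398) lines up with the socket (265–338), and the handle hasn't shifted in the fingers. Lowering it.

>>> carry_out([
  {"delta_pos":[0,0,-4],"turn":[0,0,0],"hand":0.1},
  {"delta_pos":[0,0,-8],"turn":[0,0,0],"hand":0.1},
  {"delta_pos":[0,0,-12],"turn":[0,0,0],"hand":0.1},
  {"delta_pos":[0,0,-15],"turn":[0,0,0],"hand":0.1},
  {"delta_pos":[0,0,-18],"turn":[0,0,0],"hand":0.1},
  {"delta_pos":[0,0,-18],"turn":[0,0,0],"hand":0.1},
])

```text
clock: 20.5
eef_pos: [457.5, 5.7, 75.2]
eef_rot: [-3.141, -0.0, 1.785]
wrist_force: [-0.0, 0.4, -0.6]
finger_gap: 17.6
```

>>> carry_out([
  {"delta_pos":[0,0,-6],"turn":[0,0,0],"hand":0.1},
  {"delta_pos":[0,0,-12],"turn":[0,0,0],"hand":0.1},
  {"delta_pos":[0,0,-18],"turn":[0,0,0],"hand":0.1},
  {"delta_pos":[0,0,-23],"turn":[0,0,0],"hand":0.1},
  {"delta_pos":[0,0,-26],"turn":[0,0,0],"hand":0.1},
  {"delta_pos":[0,0,-27],"turn":[0,0,0],"hand":0.1},
  {"delta_pos":[0,0,-27],"turn":[0,0,0],"hand":0.1},
])

```text
clock: 21.38
eef_pos: [457.6, 5.7, 48.5]
eef_rot: [3.142, 0.0, 1.785]
wrist_force: [1.1, 0.4, -0.8]
finger_gap: 18.0
```

>>> carry_out([
  {"delta_pos":[0,0,-0.5],"turn":[0,0,0],"hand":0.1},
  {"delta_pos":[0,0,-0.8],"turn":[0,0,0],"hand":0.1},
  {"delta_pos":[0,0,-0.8],"turn":[0,0,0],"hand":0.1},
])

```text
clock: 21.75
eef_pos: [457.6, 5.7, 47.9]
eef_rot: [3.141, 0.0, 1.785]
wrist_force: [-0.1, 0.0, 4.9]
finger_gap: 18.1
```

Seated (4.9 N upward reaction). Letting go, opening only to 42 mm.

>>> carry_out([
  {"delta_pos":[0,0,0],"turn":[0,0,0],"hand":0.45},
  {"delta_pos":[0,0,0],"turn":[0,0,0],"hand":0.45},
  {"delta_pos":[0,0,0],"turn":[0,0,0],"hand":0.45},
  {"delta_pos":[0,0,0],"turn":[0,0,0],"hand":0.45},
  {"delta_pos":[0,0,0],"turn":[0,0,0],"hand":0.45},
  {"delta_pos":[0,0,20],"turn":[0,0,0],"hand":0.45},
  {"delta_pos":[0,0,60],"turn":[0,0,0],"hand":0.45},
  {"delta_pos":[0,0,110],"turn":[0,0,0],"hand":0.45},
])

```text
clock: 22.75
eef_pos: [457.0, 5.7, 158.4]
eef_rot: [-3.14, -0.0, 1.785]
wrist_force: [0.9, -0.1, -1.3]
finger_gap: 42.3
```

>>> carry_out([
  {"delta_pos":[-10,-30,40],"turn":[0,0,0],"hand":0.45},
  {"delta_pos":[-50,-70,60],"turn":[0,0,0],"hand":0.45},
  {"delta_pos":[-80,-110,60],"turn":[0,0,0],"hand":0.45},
  {"delta_pos":[-80,-110,60],"turn":[0,0,0],"hand":0.45},
])

```text
clock: 23.25
eef_pos: [376.4, -106.0, 218.1]
eef_rot: [3.141, 0.001, 1.781]
wrist_force: [0.5, -0.3, -0.4]
finger_gap: 42.2
```

Run:
```python
from h import *
s=read_state();print(s['clock'],s['eef_pos'],s['wrist_force'],s['finger_gap'])
im=camera('scene');cv2.imwrite('pics/s13.png',im[:,:,::-1]);cv2.imwrite('pics/s13c.png',cv2.resize(im[135:275,240:400,::-1],None,fx=4.2,fy=4.2,interpolation=cv2.INTER_CUBIC))
im=camera('wrist');cv2.imwrite('pics/w13.png',im[:,:,::-1])
```

```text
23.25 [ 376.40822587 -105.96521147  218.08513246] [ 0.49813454 -0.28875764 -0.42697298] 42.23676407132333
```

View pics/s13c.png

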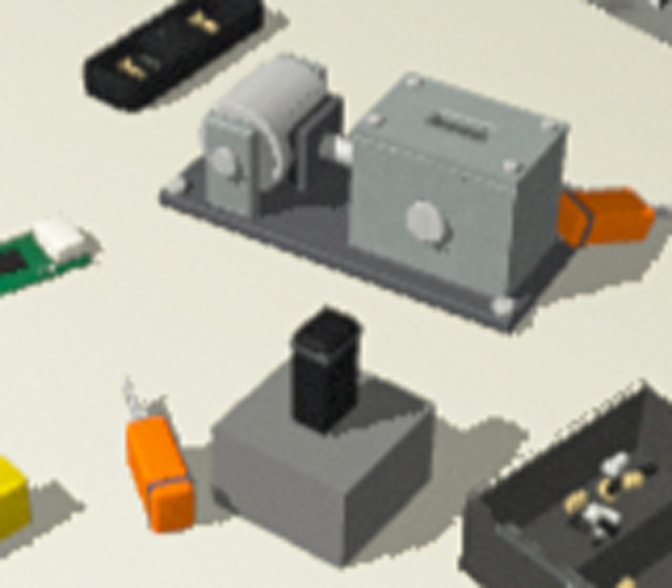

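View pics/w13.png

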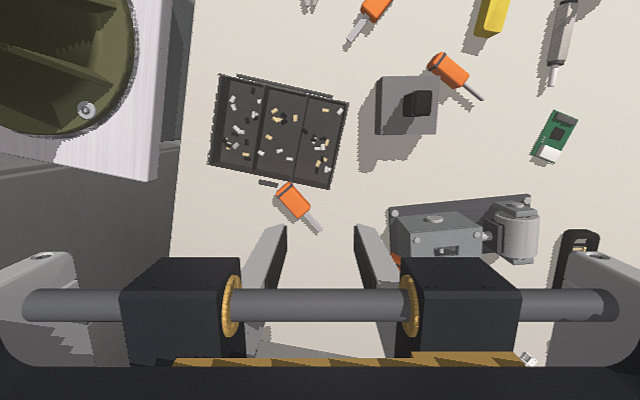

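The tool stands upright in its holder at (325,370) in the crop, the shoe lies against the roller at (295,150), and the other things are where they were. Handing in.

```bash
python3 -c "
from cell import *
print(sign_off())"
```

```text
the job is handed in; nothing more can be done
None
```

I adjusted the brake and handed the job in at about 23 s on the robot's clock. The adjusting tool is back upright in its holder.

- **Adjustment:** I took the black-handled tool and pushed the star wheel round in two strokes, about 57° or 6.4 mm of shoe travel by my estimate. It moved at 3–5 N until the shoe bore on the roller. The force then climbed to about 10.3 N and held at about 11.2 N on a repeat push, with the blade almost stalled. No reading went above that, although force was only read at the end of each move.
- **Return:** the tool went back into the socket, touching down at about 5 N, and I let go and moved clear.
- **Last checks:** the final pictures show the tool seated upright, the shoe against the roller and the other things apparently where they were. The shoe contact rests on the force rise and the look of the picture, as the last gap was too narrow to measure in the images. I did not push the wheel again after withdrawing the blade. No check failed or disagreed.

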